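# Hold a vee block under the dial gauge on a spring-return turntable

### The job

Load the loose vee block from the bench flat and square into the pocket it fits on the round inspection turntable, then turn the table by its upright handle until the middle of the block's groove stands right under the tip of the dial gauge. A spring pulls the table back, so finish with the gripper still on the handle, holding the table still there for the reading. Do not knock the gauge, and leave the bearing in its seat and the other things on the bench as they are.

Things in the scene. Friction and masses are not known exactly. Their poses are not given: they have to be found in the camera images.
- vee_block: Plain ground steel vee block, loose on the bench to the left of the turntable: 55 mm (its x) by 44 mm (its y) by 40 mm high, about 0.5 kg. Origin at the centre of its underside. The V groove runs along its x in the middle of the top; a half turn about z makes no difference. It can be gripped across its 44 mm width or by its ends.
- pocket (a point): Centre of the floor of the rectangular pocket for the vee block, the largest of three seats on the turntable. Its x runs outward along the table's radius, y across it. The pocket is 57.5 mm (x) by 46.5 mm (y), 12 mm deep, in a nest plate 82 x 70 mm whose top is 72 mm above the bench; its floor is 60 mm above the bench, 85 mm from the table's axis. A seated block's groove points along the radius.
- turntable (a joint): Angle (rad) of the round steel table, 270 mm across, top 56 mm above the bench, on a grey base 300 mm across. 0: loading position, where a spring holds it against a stop; it grows clockwise seen from above, to 2.6. The spring gives 0.08 Nm at 0 and 0.11 Nm more per rad, so the table swings back when let go. The gauge needs a turn of 1.6 to 2.2 rad.
- turntable_axis (a point): Point on the turntable's upright axis, 60 mm above the bench (fixed). Pocket and handle go round it.
- handle_grip (a point): Grip point on the table's upright black round handle, 18 mm across, 100 mm from the table's axis and 155 deg counter-clockwise from the pocket; the handle runs from 61 to 120 mm above the bench and this point is 96 mm above it. Its sleeve spins freely on the stud, so it can be swung round without turning the wrist.
- handle: The same handle (origin at its foot on the table top, 56 mm above the bench, z up).
- gauge_tip (a point): Contact tip (lower end of the lifted plunger) of the dial gauge, 105 mm above the bench and 85 mm from the turntable's axis, so 5 mm above the top of a properly seated block. Fixed in the run; its place round the table varies, on the far side from the robot.
- gauge: The dial gauge (dial 57 mm across, its centre 182 mm above the bench) with its arm, column (222 mm high) and dark magnetic base, behind the turntable; fixed. The origin lies on the turntable's axis at bench level; its x runs from there through the gauge tip (85 mm) to the column (186 mm).
- bearing: Ball bearing, 52 mm across and 15 mm high, lying in the round seat of the turntable; it rides along. Origin at the centre of its underside.
- bearing_seat (a point): Centre of the floor of the bearing's round seat (8 mm deep), 60 mm above the bench, 84 deg counter-clockwise from the pocket.
- screwdriver: Screwdriver, 270 mm long, to the right; bystander. Origin at the middle of its underside.
- pliers: Pliers, 168 mm long, to the right; bystander. Origin at the middle of its underside.
- marker: Marker, 135 mm long, front left; bystander. Origin at the middle of its underside.
- step_block: Stepped steel clamping block, 60 x 100 x 55 mm, at the left behind the vee block; bystander. Origin at the centre of its underside.
Things that resemble listed ones, but are neither listed nor needed, are in the scene too. What is meant by the vee_block is not yellow, and is the larger of those in its own colour.

How it is judged:
By the outcome, as a careful person would: the job done as asked, in the order asked, and still so for the second after the job is handed in, while the arm keeps its last pose, push and grip.
It also fails if it takes over 54 s, if anything falls off the work surface, if the arm or the gripper's body presses on something with over 40 N, if the wrist force passes 120 N, or if a joint passes its speed limit or range.

### The arm

A 6-joint arm with a two-finger parallel gripper is mounted at the origin on a cart in front of the work surface, level with it; the furniture and walls round the work are solid. World frame = base frame: x ahead of the robot, y to its left, z up, the work surface at z = 0. Lengths are in m, angles in degrees, forces in N, time in s.
With the tool pointing down it reaches from about 0.375 to 0.75 m from the base axis. Payload 9 kg.
Tool frame: the origin (TCP) lies where the fingers leave the gripper's body, on its centre line; the fingertips stand 73 mm ahead of it and the grasp point (between the pads) lies 54 mm ahead of it (robot.tip_reach is the distance from the TCP to the fingertips, in m); z points along the fingers, y is the line along which they close (so a half turn about z gives the same grasp; the last joint's range is limited). The gripper opens to 85 mm and grips with 20 to 120 N. Pads are 22 mm wide; open, the fingers measure 114 mm over their backs; the gripper's body (76 mm by 85 mm) begins 54 mm behind the grasp point. The pads swing forward as they close: fully open they stand 13 mm farther back than shut.
Start: joints at [-86.328, 5.964, 5.575, 89.605, 0, 77.527], TCP at [0.167, -0.576, 0.304] pointing down, gripper open.
Joint ranges: [-171.21, 171.21], [-48.23, 106.86], [-62.78, 66.21], [-105.2, 120.99], [-86.42, 89.51], [-180, 180]. Speed limits (degrees/s): [127.2, 127.2, 147.25, 180, 180, 180].

### API

Orientations are given as [roll, pitch, yaw] about the fixed x, y, z axes, in that order (R = Rz(yaw) Ry(pitch) Rx(roll)).
In Python, from plant import robot gives the robot as it stands. Calls block until the motion is done:
- robot.move_pose(position, orientation): joint-space move of the TCP to a pose.
- robot.line_to(position, vel=0.15, rotation=None, guard=None): straight line of the TCP; rotation=None keeps the orientation; vel is the mean speed in m/s. With guard (N) it stops when the force on the tool has changed by that much, and returns True; else False.
- robot.goto_joints(angles): joint-space move.
- robot.set_gripper(opening): finger opening in m; the grip force is fixed at half the most; returns when the fingers have stopped.
- robot.pause(seconds).
- robot.ik(position, orientation): joint angles nearest the present ones, or None.
- robot.observe(): the state.
- robot.grab_frame(name): name is "side" or "top" or "wrist"; returns the picture (384x512x3 uint8, blue, green, red); there is no depth.
- robot.get_calibration(name): a dict with "vertical_fov" (degrees; the focal length in pixels is half the picture's height over the tangent of half this angle, whatever the lens; pixels are square), "cx", "cy" (the principal point, pixels), "rvec" (rotation vector, rad) and "tvec" (3), from world to camera coordinates, as OpenCV has them. Camera axes: x right, y down, z forward; pixel columns grow to the right and rows downward; lengths in m; the calibration is good to about 2 mm. A picture is of the moment at which its call begins: read the wrist's pose just before it. get_calibration takes no time and is no camera call; for the wrist camera it gives the pose at the moment of the call.
A pose or a line that the arm cannot do raises robot.IKError and nothing moves.
- robot.job_done(): hands the job in; it is judged then, once.
The state is a dict: "time": time; "q": joint angles; "qvel": joint speeds; "joint_torque": joint torques, N m; "tool_pos": TCP position; "tcp_rot": TCP orientation; "ft_force": force on the tool from outside, world axes, zero at the start; "torque": the same for the moment, N m; "gripper_width": finger opening in m; "gripper_force": force on a finger pad.
Only numpy, scipy, OpenCV 4.12 (cv2) and the standard library are available. Lean on these libraries where they do the work, as an engineer would, in place of code of your own. Each camera call takes 0.05 s, during which the arm holds its last target. There are 200 camera calls.

## Working session

There is one attempt and no reset: what is moved stays moved. The work goes in short steps, each a Python script; the robot and the scene stay as the last script left them, time stands still between calls to the robot, and variables do not carry over. Pictures are saved under pics/ and viewed, at most 10 in all, crops included, and the job is handed in when it is done.

```bash
mkdir -p pics; ls
python3 - <<'E'
from plant import robot
import cv2,numpy as np
for n in("top","side"):
    f=robot.grab_frame(n);cv2.imwrite(f"pics/{n}0.png",f)
    cv2.imwrite(f"pics/{n}0b.png",cv2.resize(f,(800,600),interpolation=cv2.INTER_CUBIC))
    c=robot.get_calibration(n);R=cv2.Rodrigues(np.array(c["rvec"]))[0];print(n,c["vertical_fov"],c["cx"],c["cy"],-R.T@np.array(c["tvec"]).ravel(),c.keys())
print(robot.observe()["time"])
E
```

```text
pics
top 44.419728674331104 256.08997403816585 195.60587437816838 [ 0.22970613 -0.00558623  1.62436618] dict_keys(['vertical_fov', 'cx', 'cy', 'rvec', 'tvec'])
side 46.15915968675109 254.9478602153604 191.64430145723884 [0.3775187  1.10368993 0.92731609] dict_keys(['vertical_fov', 'cx', 'cy', 'rvec', 'tvec'])
0.1
```

View pics/top0b.png

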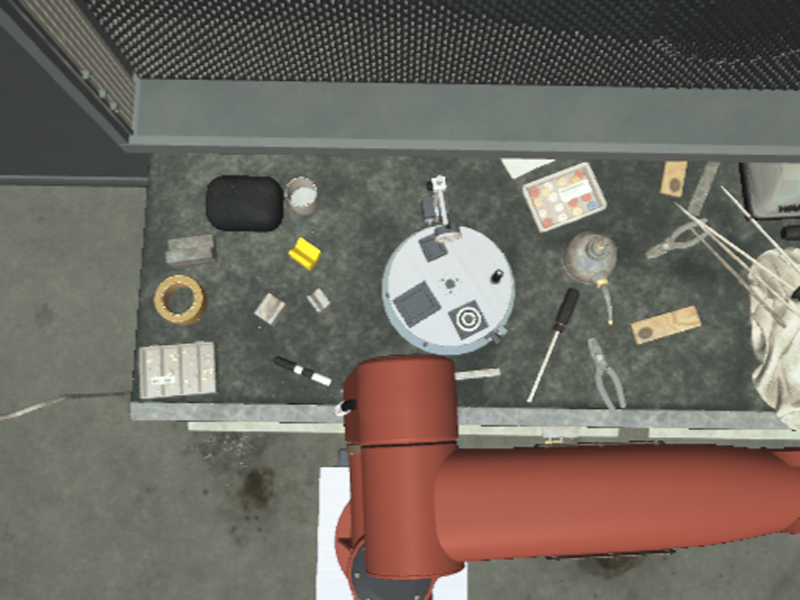

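View pics/side0b.png

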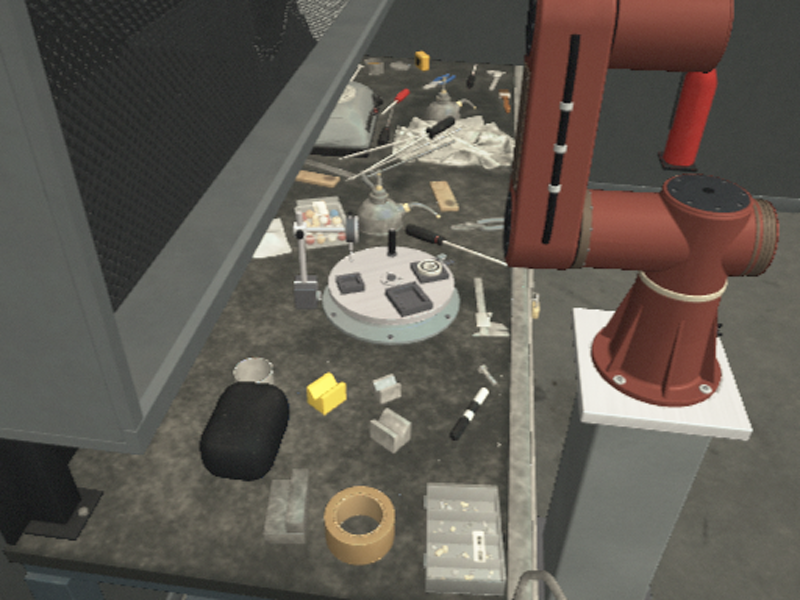

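The grey vee blocks are at (269,308), the larger, and (318,300), the smaller. The yellow one is at (305,253). By the description I choose (269,308) and will check it in a wrist close-up. The turntable is centred at about (450,284), the pocket at (416,304), the handle at (497,277) and the gauge at about (443,230), all in enlarged top-view pixels. An overhanging hood closes off the rear.

```bash
cat > h.py <<'E'
from plant import robot
import cv2,numpy as np
def cam(n):
    c=robot.get_calibration(n);R=cv2.Rodrigues(np.array(c["rvec"],float))[0];t=np.array(c["tvec"],float).ravel()
    f=192/np.tan(np.radians(c["vertical_fov"]/2));return dict(R=R,t=t,f=f,cx=c["cx"],cy=c["cy"],o=-R.T@t)
def ray(c,u,v):
    d=c["R"].T@np.array([(u-c["cx"])/c["f"],(v-c["cy"])/c["f"],1]);return c["o"],d
def onz(c,u,v,z):
    o,d=ray(c,u,v);return o+d*(z-o[2])/d[2]
def proj(c,p):
    q=c["R"]@np.array(p)+c["t"];return c["f"]*q[:2]/q[2]+[c["cx"],c["cy"]]
def tri(*crs):
    A=np.zeros((3,3));b=np.zeros(3)
    for c,u,v in crs:
        o,d=ray(c,u,v);d=d/np.linalg.norm(d);M=np.eye(3)-np.outer(d,d);A+=M;b+=M@o
    return np.linalg.solve(A,b)
def save(n,name):
    import pickle
    c=cam(n);f=robot.grab_frame(n);cv2.imwrite(f"pics/{name}.png",f);pickle.dump(c,open(f"pics/{name}.pkl","wb"));return c,f
E
python3 - <<'E'
from h import *
np.set_printoptions(precision=4,suppress=True)
c=cam("top");s=.64
for n,u,v,z in[("vee",269,308,.04),("small",318,300,.03),("yel",305,253,.03),("axis",450,284,.058),("pocket",416,304,.072),("handle",497,275,.12),("column",438,183,.22),("dial",447,235,.18),("step",190,250,.05)]:
    print(n,onz(c,u*s,v*s,z))
o=robot.observe();p=np.array(o["tool_pos"]);r=o["tcp_rot"];print(p,r)
w=cam("wrist");print("wrist cam",w["o"],w["R"][2],w["R"][0],w["f"])
E
```

```text
vee [0.4883 0.2773 0.04  ]
small [0.5095 0.172  0.03  ]
yel [0.6153 0.2045 0.03  ]
axis [ 0.5444 -0.1166  0.058 ]
pocket [ 0.4967 -0.0429  0.072 ]
handle [ 0.5527 -0.2106  0.12  ]
column [ 0.7169 -0.0805  0.22  ]
dial [ 0.6211 -0.1015  0.18  ]
step [0.6131 0.4548 0.05  ]
[ 0.1668 -0.5761  0.3032] [-179.9331   -0.0147   16.1451]
wrist cam [ 0.2322 -0.5582  0.3726] [-0.2509 -0.0723 -0.9653] [ 0.2781 -0.9605 -0.0003] 328.5769298777647
```

Run:
```python
from h import *
def go(p,o):
    try: robot.move_pose(p,o)
    except robot.IKError as e: print("IK",p,o,e);return
    robot.pause(.25)
go([.48,-.12,.40],[180,0,180]);save("wrist","A")
go([.43,-.20,.28],[180,35,180]);save("wrist","B")
go([.43,-.03,.28],[180,35,180]);save("wrist","Bp")
go([.53,.27,.30],[180,0,180]);c,f=save("wrist","C");print(proj(c,[.488,.277,.04]))
save("top","top1")
o=robot.observe();print(o["time"],o["tool_pos"],o["tcp_rot"])
I=[cv2.resize(cv2.imread(f"pics/{n}.png"),(400,300),interpolation=cv2.INTER_AREA) for n in("A","B","Bp","C")]
cv2.imwrite("pics/m1.png",np.vstack([np.hstack(I[:2]),np.hstack(I[2:])]))
```

```text
IK [0.43, -0.2, 0.28] [180, 35, 180] the arm cannot take that pose within its joint ranges
IK [0.43, -0.03, 0.28] [180, 35, 180] the arm cannot take that pose within its joint ranges
[267.440558   125.32805993]
4.375 [0.5302155  0.26953235 0.30012716] [1.79998731e+02 1.08821939e-02 1.79959112e+02]
```

View pics/m1.png

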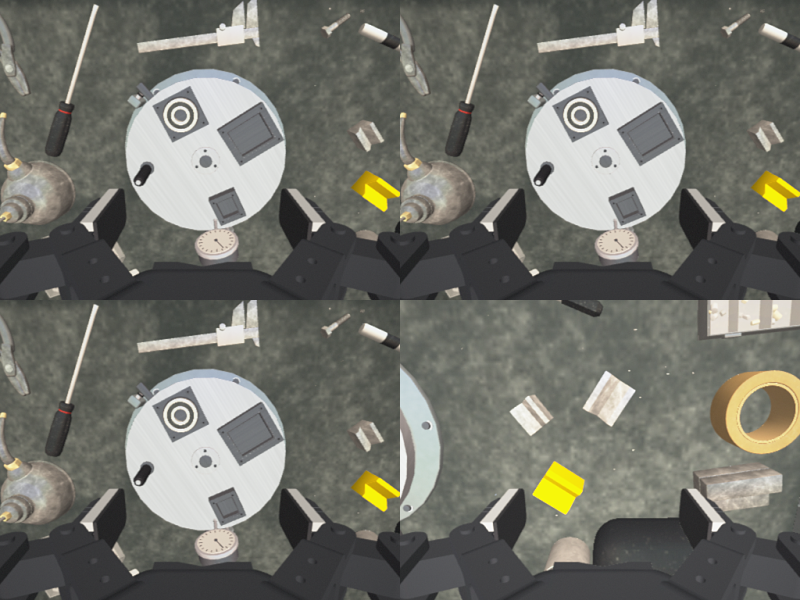

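The chosen block is in the wrist view C at (608,398) of the montage. It is clearly larger than the grey one at (530,415); the yellow one is at (558,487). View A shows the pocket at (250,133), the bearing at (182,115), the handle at (144,175) and the dial at (217,243), with the plunger just above the dial. I'll make crops and measurements next.

Run:
```python
from h import *
A=cv2.imread("pics/A.png");C=cv2.imread("pics/C.png");S=cv2.imread("pics/side0.png");T=cv2.imread("pics/top1.png")
z=lambda I,x,y,w,h,s=1:cv2.resize(I[y:y+h,x:x+w],(400,300),interpolation=cv2.INTER_CUBIC)
# A gauge crop x232..312,y255..315 (5x); C vee crop ; side gauge crop ; A table crop
m=np.vstack([np.hstack([z(A,237,255,80,60),z(C,660-512+20+0 if 0 else 140,30,180,135)]),np.hstack([z(S,180,130,120,90),z(T,234,100,112,84)])])
cv2.imwrite("pics/m2.png",m)
```

```text
(no output)
```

View pics/m2.png

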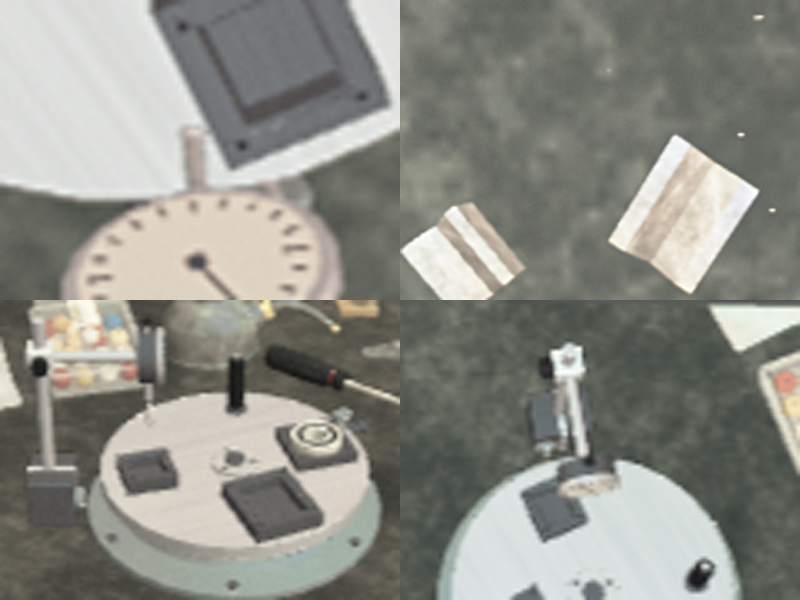

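The crops confirm the large grey vee block: its outline measures about 56 × 45 mm and its groove runs toward lower-left in the crop. The plunger tip is at A(275.2,280.4) and at side(225.3,167).

```bash
cat > meas.py <<'E'
from h import *
import pickle
from scipy.optimize import least_squares
np.set_printoptions(precision=4,suppress=True)
L=lambda n:(cv2.imread(f"pics/{n}.png"),pickle.load(open(f"pics/{n}.pkl","rb")))
def blob(m,u,v):
    n,l,st,ce=cv2.connectedComponentsWithStats(m.astype(np.uint8),connectivity=4)
    d=np.hypot(*(ce[1:]-[u,v]).T)+1e6*(st[1:,4]<25);return (l==1+d.argmin()).astype(np.uint8)
def cont(m):
    return max(cv2.findContours(m,cv2.RETR_EXTERNAL,cv2.CHAIN_APPROX_NONE)[0],key=cv2.contourArea).reshape(-1,2).astype(float)
def world(c,P,z): return np.array([onz(c,u,v,z)[:2] for u,v in P])
def rect(P):
    r=cv2.minAreaRect((P*1e4).astype(np.float32));(x,y),(w,h),a=r
    if w<h:w,h,a=h,w,a+90
    return np.array([x,y,w,h])/1e4,a%180
def table(I,c):
    g=I.astype(int).min(2);m=blob(cv2.morphologyEx((g>140).astype(np.uint8),cv2.MORPH_CLOSE,np.ones((5,5))),*proj(c,[.544,-.117,.056]))
    P=world(c,cont(m),.056)
    f=lambda x:np.hypot(*(P-x[:2]).T)-.135
    return least_squares(f,[.544,-.117],loss="cauchy",f_scale=.001)
def nest(I,c,u,v):
    m=blob((I.max(2)<125),u,v);P=world(c,cont(m),.072);return rect(P)
def handle_top(I,c,u,v):
    m=blob(I.max(2)<70,u,v);return m
E
python3 - <<'E'
from meas import *
s=cam("side");t=cam("top")
A,a=L("A");C,c=L("C");T,_=L("top1")
for n,I,k in(("A",A,a),("T",T,t)):
    r=table(I,k);ax=r.x;print(n,"axis",ax,np.median(abs(r.fun)))
    pk=onz(k,*proj(k,[.4967,-.0429,.072]),.072)
    R,an=nest(I,k,*proj(k,[.4967,-.0429,.072]));print(" pocket nest",R,an,"azimuth",np.degrees(np.arctan2(*(R[:2]-ax)[::-1])),np.hypot(*(R[:2]-ax)))
tip=tri((a,275.2,280.4),(s,225.3,167));print("tip",tip,onz(a,275.2,280.4,.105),onz(s,225.3,167,.105))
m=blob(C.min(2)>110,*proj(c,[.488,.277,.04]));P=cont(m);print("vee",m.sum(),rect(world(c,P,.04)))
print(cv2.boxPoints(cv2.minAreaRect(P.astype(np.float32))))
E
```

```text
A axis [ 0.5431 -0.1162] 0.0025606896248391853
 pocket nest [ 0.4983 -0.0457  0.0797  0.0713] 122.80604934692383 azimuth 122.40642642981081 0.08352469517691166
T axis [ 0.5406 -0.1178] 0.011732888465277258
 pocket nest [ 0.4971 -0.0438  0.0782  0.0684] 122.54941177368164 azimuth 120.43996632632077 0.08592450589615584
tip [ 0.626  -0.1008  0.1048] [ 0.6284 -0.1011  0.105 ] [ 0.6237 -0.0986  0.105 ]
vee 49 (array([0.4633, 0.2422, 0.0089, 0.0056]), 107.5665454864502)
[[226.3  97.9]
 [235.   95. ]
 [236.9 100.7]
 [228.2 103.6]]
```

Run:
```python
from meas import *
t=cam("top");A,a=L("A");C,c=L("C");T,_=L("top1")
u,v=proj(a,[.543,-.1165,.06]).astype(int);m=A[v-9:v+10,u-9:u+10].max(2)<120
mm=blob(m,9,9);M=cv2.moments(mm,True);print("hub",mm.sum(),onz(a,u-9+M["m10"]/M["m00"],v-9+M["m01"]/M["m00"],.060))
# handle
for n,I,k in(("A",A,a),):
    u,v=proj(k,[.5527,-.2106,.09]);m=blob(I.max(2)<75,u,v);P=cont(m);q=P[:,:].mean(0);print("handle blob",m.sum(),q,P.min(0),P.max(0))
    (cx,cy),(w,h),an=cv2.minAreaRect(P.astype(np.float32));print(onz(k,cx,cy,.090))
print([onz(c,x,y,.04)[:2] for x,y in[(140+276*.45,30+136*.45),(140+358*.45,30+192*.45),(140+290*.45,30+292*.45),(140+210*.45,30+242*.45)]])
for th in(100,110,120,130):
    m=cv2.morphologyEx((C.max(2)>th).astype(np.uint8),cv2.MORPH_CLOSE,np.ones((3,3)));m=cv2.morphologyEx(m,cv2.MORPH_OPEN,np.ones((3,3)))
    m=blob(m,267,125);P=cont(m);print(th,m.sum(),rect(world(c,P,.04)))
```

```text
hub 2 [ 0.5447 -0.1178  0.06  ]
handle blob 310 [182.0411 224.6301] [171. 211.] [193. 237.]
[ 0.5588 -0.2148  0.09  ]
[array([0.4558, 0.2737]), array([0.4795, 0.3099]), array([0.5239, 0.2803]), array([0.5012, 0.2443])]
100 146147 (array([0.5655, 0.2566, 0.565 , 0.376 ]), 89.91964721679688)
110 120945 (array([0.5647, 0.2545, 0.5598, 0.3745]), 89.91964721679688)
120 43 (array([0.4635, 0.2417, 0.0078, 0.0047]), 89.93063354492188)
130 2818 (array([0.491 , 0.2788, 0.068 , 0.056 ]), 57.4348030090332)
```

Run:
```python
from meas import *
print(robot.tip_reach)
robot.move_pose([.490,.277,.235],[180,0,146.7]);robot.pause(.3);save("wrist","V")
robot.move_pose([.498,-.0455,.267],[180,0,122.5]);robot.pause(.3);save("wrist","P")
print(robot.observe()["time"])
z=lambda n:cv2.resize(cv2.imread(f"pics/{n}.png")[96:288,128:384],(800,600),interpolation=cv2.INTER_CUBIC)
V,v=L("V");P,p=L("P")
cv2.imwrite("pics/m3.png",np.hstack([cv2.resize(z("V")[:,100:700],(400,400)),cv2.resize(z("P")[:,100:700],(400,400))]))
```

```text
0.0726
6.9417
```

View pics/m3.png

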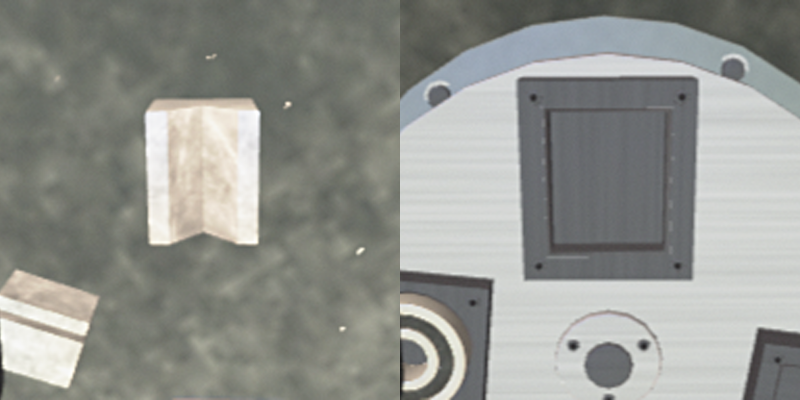

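Left: the vee block's top corners are (146,111), (259,111), (258,244) and (150,244). It is square to the tool. Right: the pocket rim runs x 545–671, y 108–250, with the hub at (608,364).

Run:
```python
from meas import *
V,v=L("V");P,p=L("P");k=2.08333
W=lambda c,x,y,z,o=0:onz(c,160+(x-o+.5)/k-.5,96+(y+.5)/k-.5,z)[:2]
def q(n,C):
    C=np.array(C);print(n,"c",C.mean(0),"edges",[ (round(np.hypot(*d)*1e3,1),round(np.degrees(np.arctan2(d[1],d[0]))%180,1)) for d in np.roll(C,-1,0)-C])
q("vee",[W(v,*e,.04) for e in[(146,111),(259,111),(258,244),(150,244)]])
q("rim",[W(p,x,y,.072,400) for x,y in[(545,108),(671,108),(668,250),(547,250)]])
q("nest",[W(p,x,y,.072,400) for x,y in[(517,78),(697,77),(692,279),(525,280)]])
hub=W(p,608,364,.058,400);print("hub",hub,W(p,608,364,.072,400))
print("tcp nominal V",[.49,.277],"P",[.498,-.0455])
```

```text
vee c [0.4896 0.2768] edges [(np.float64(43.8), np.float64(56.7)), (np.float64(54.4), np.float64(147.4)), (np.float64(44.1), np.float64(56.7)), (np.float64(54.4), np.float64(147.1))]
rim c [ 0.4992 -0.0434] edges [(np.float64(48.6), np.float64(32.6)), (np.float64(57.9), np.float64(122.8)), (np.float64(49.4), np.float64(32.6)), (np.float64(58.0), np.float64(122.0))]
nest c [ 0.4995 -0.0439] edges [(np.float64(68.7), np.float64(32.9)), (np.float64(82.4), np.float64(123.1)), (np.float64(69.0), np.float64(33.0)), (np.float64(82.5), np.float64(122.9))]
hub [ 0.5468 -0.1176] [ 0.5427 -0.1112]
tcp nominal V [0.49, 0.277] P [0.498, -0.0455]
```

Run:
```python
from meas import *
robot.move_pose([.4896,.2768,.19],[180,0,147]);robot.line_to([.4896,.2768,.088],vel=.15)
robot.set_gripper(.03);o=robot.observe();print(o["time"],o["gripper_width"],o["gripper_force"],o["ft_force"])
robot.line_to([.4896,.2768,.20],vel=.2);robot.move_pose([.4994,-.0437,.20],[180,0,122.8])
robot.line_to([.4994,-.0437,.165],vel=.15);robot.pause(.2);save("wrist","H")
hit=robot.line_to([.4994,-.0437,.1485],vel=.04,guard=8)
o=robot.observe();print(hit,o["time"],o["tool_pos"],o["gripper_width"],o["ft_force"])
save("wrist","H2")
I=[cv2.resize(cv2.imread(f"pics/{n}.png")[150:384,100:412],(400,300),interpolation=cv2.INTER_CUBIC) for n in("H","H2")]
cv2.imwrite("pics/m4.png",np.hstack(I))
```

```text
9.5 0.04297669705998559 63.38044881820679 [-0.2606 -0.1056  6.5068]
True 12.3333 [ 0.5004 -0.044   0.1604] 0.04282885774568456 [ 0.2684 -0.6486  5.1884]
```

View pics/m4.png

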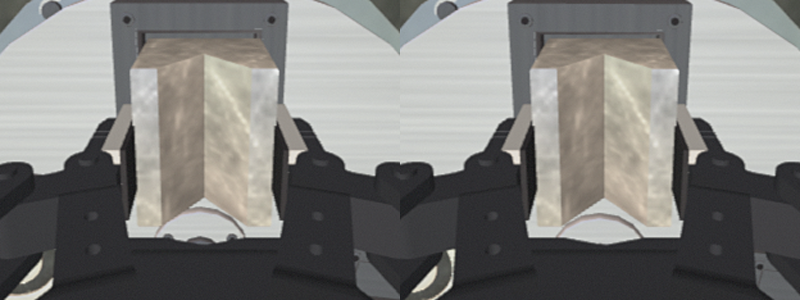

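The block caught on the rim at TCP z 0.1604. In the picture the block and gripper centre (col 205 / 604) sits about 5 px, or 1.8 mm, right of the pocket centre (200 / 600). The outer gap is about 1 mm too wide. I'll shift to correct both and retry, with a small search around that.

```bash
cat > ins.py <<'E'
from meas import *
w=cam("wrist");right=w["R"][0,:2]/np.hypot(*w["R"][0,:2])
out=np.array([np.cos(np.radians(122.8)),np.sin(np.radians(122.8))]);b=np.array([.4994,-.0437])
print(right,out)
for r,o in[(-1.8,1.1),(-1.8,.3),(-1.2,.8),(-2.4,.8),(-1.8,1.8)]:
    p=b+right*r*1e-3+out*o*1e-3
    robot.line_to([*p,.1635],vel=.05);robot.pause(.15)
    hit=robot.line_to([*p,.1485],vel=.03,guard=8)
    s=robot.observe();print(r,o,hit,s["time"],np.array(s["tool_pos"]),p,np.array(s["ft_force"]),s["gripper_width"])
    if s["tool_pos"][2]<.152: break
save("wrist","H3")
E
python3 ins.py
```

```text
[0.8406 0.5417] [-0.5417  0.8406]
-1.8 1.1 True 13.0667 [ 0.4977 -0.044   0.1601] [ 0.4973 -0.0438] [-0.3033  0.3247  4.344 ] 0.04273571507994785
-1.8 0.3 True 13.7583 [ 0.4981 -0.0448  0.1591] [ 0.4977 -0.0444] [ 3.6312 -3.325  -2.7262] 0.04278742063225466
-1.2 0.8 True 14.45 [ 0.4984 -0.0439  0.1597] [ 0.498  -0.0437] [-0.4965 -1.2583  3.9336] 0.043069597254140335
-2.4 0.8 True 15.15 [ 0.4974 -0.0447  0.1594] [ 0.4969 -0.0443] [-0.6294 -0.9638  3.564 ] 0.042643046322580244
-1.8 1.8 True 15.8583 [ 0.4973 -0.0434  0.1592] [ 0.4969 -0.0432] [ 0.0261 -0.6243  3.9321] 0.04305970021980554
```

Run:
```python
from meas import *
s=robot.observe();p=np.array(s["tool_pos"]);robot.line_to([p[0],p[1],.163],vel=.05);robot.pause(.2)
c,f=save("wrist","H4");o=robot.observe();print(o["tool_pos"],o["tcp_rot"],o["ft_force"],o["torque"])
cv2.imwrite("pics/m5.png",cv2.resize(f[130:270,160:350],(800,590),interpolation=cv2.INTER_CUBIC))
```

```text
[ 0.497  -0.0434  0.1626] [-179.7021   -0.2994  122.7967] [ 0.1921 -0.5814 -4.5453] [-0.0261 -0.0249  0.017 ]
```

View pics/m5.png

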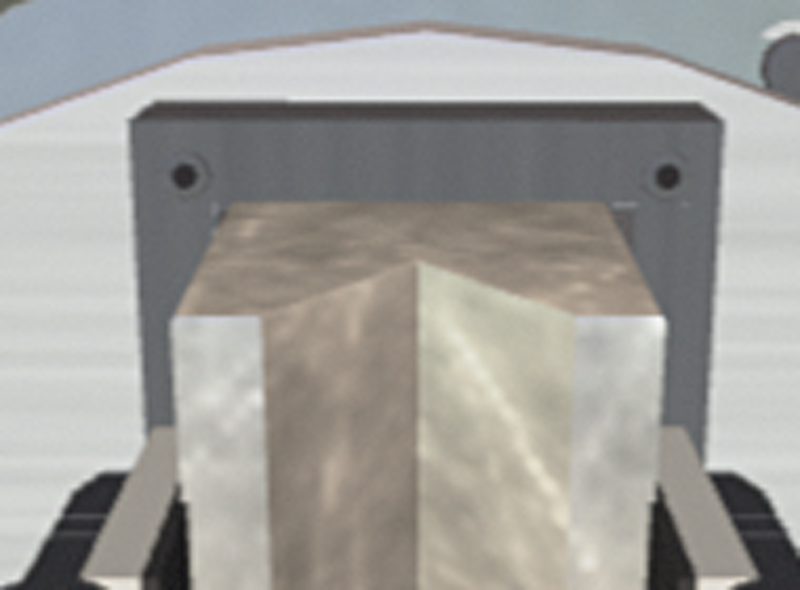

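The picture shows the block's bottom outer edge (row 203, cols 228–610) lying on the rim line (rim cols 215–632). It is therefore about 1.9 mm too far outward and about 0.5 mm too far left.

```bash
sed -i 's/in\[(-1.8,1.1).*\]:/in[(-1.3,-.1),(-1.3,-.7),(-.9,-.3),(-1.7,-.3),(-1.3,.5)]:/' ins.py; python3 ins.py
```

```text
[0.8405 0.5417] [-0.5417  0.8406]
-1.3 -0.1 True 17.125 [ 0.499  -0.0448  0.1585] [ 0.4984 -0.0445] [-0.2026 -1.1762  4.2398] 0.04283561011038413
-1.3 -0.7 True 17.8583 [ 0.4991 -0.0452  0.1582] [ 0.4987 -0.045 ] [ 0.0785 -1.7379  4.4828] 0.04284443442085804
-0.9 -0.3 True 18.6083 [ 0.4993 -0.0448  0.1579] [ 0.4988 -0.0444] [ 0.7437 -1.3084  3.3442] 0.042785558180276885
-1.7 -0.3 True 19.375 [ 0.4987 -0.0453  0.1574] [ 0.4981 -0.0449] [ 0.0603 -1.5053  2.8973] 0.042295616492475985
-1.3 0.5 True 20.1583 [ 0.4986 -0.0444  0.1569] [ 0.498 -0.044] [ 0.0073 -1.1409  2.9989] 0.04310046479535987
```

Run:
```python
from meas import *
s=robot.observe();p=np.array(s["tool_pos"]);robot.line_to([.4984,-.0445,.165],vel=.05);robot.pause(.25)
c,f=save("wrist","H5");o=robot.observe();print(o["tool_pos"],o["tcp_rot"],o["ft_force"],o["torque"])
c2,s=save("side","side2")
u,v=proj(c2,[.4984,-.0445,.08]).astype(int);print(u,v)
cv2.imwrite("pics/m6.png",np.hstack([cv2.resize(f[140:290,160:350],(400,316),interpolation=cv2.INTER_CUBIC),cv2.resize(s[v-40:v+39,u-50:u+50],(400,316),interpolation=cv2.INTER_CUBIC)]))
```

```text
[ 0.4982 -0.0444  0.1647] [-179.4944   -0.4537  122.784 ] [-0.232  -0.4027 -3.8077] [-0.0089 -0.0541 -0.0075]
261 186
```

View pics/m6.png

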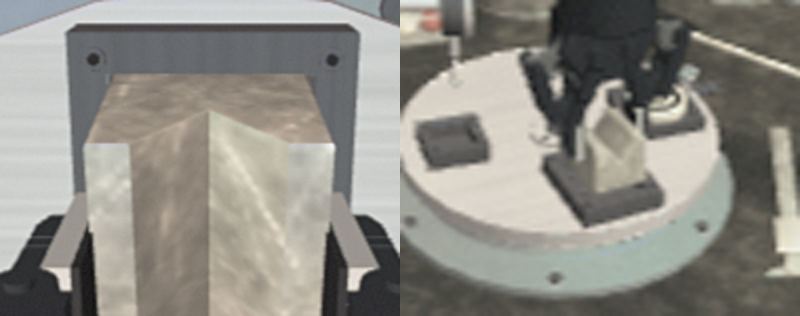

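The left picture shows the end face appearing taller (rows 73–143) than before (22, then 27, now 33 px full-res). The block is pitching in the grip because its outer end keeps landing on the rim. I'll quantify this before re-seating it.

Run:
```python
from meas import *
_,h=L("H");_,h2=L("H2");_,p=L("P")
b=np.array([.4994,-.0437]);out=np.array([-.5417,.8406]);rt=np.array([.8406,.5417])
W=lambda c,u,v,z:(lambda d:np.round(1e3*np.array([d@rt,d@out]),2))(onz(c,u,v,z)[:2]-b)
S=312/400;g=lambda x,y:(100+(x+.5)*S-.5,150+(y+.5)*S-.5)
print("model rows H: bottom,top",proj(h,[*(b+out*.0275),.077]),proj(h,[*(b+out*.0275),.117]))
print("H block bottom L,R",W(h,*g(143,40),.077),W(h,*g(268,39),.077)," top L,R",W(h,*g(132,68),.117),W(h,*g(278,68),.117))
print("H rim corner L,R",W(h,*g(139,33),.072),W(h,*g(261,33),.072),"nest corners",W(h,*g(112,1),.072),W(h,*g(287,1),.072))
print("pads inner",W(h,*g(132,160),.1),W(h,*g(276,160),.1))
```

```text
model rows H: bottom,top [255.0489 179.346 ] [253.8986 203.431 ]
H block bottom L,R [-21.61  26.61] [26.68 27.02]  top L,R [-19.25  27.69] [23.7  27.71]
H rim corner L,R [-23.83  28.27] [24.59 28.28] nest corners [-33.82  41.  ] [34.25 41.02]
pads inner [-23.81 -12.04] [ 27.74 -12.04]
```

Run:
```python
from meas import *
# automatic edges in H along centre column strips: print gray profile down columns near left/right of block
H,_=L("H");g=cv2.cvtColor(H,cv2.COLOR_BGR2GRAY)
for cols in((218,226),(236,252),(290,300)):
    print(cols,g[148:212,cols[0]:cols[1]].mean(1).astype(int).tolist())
```

```text
(218, 226) [134, 76, 70, 73, 87, 103, 104, 103, 104, 103, 104, 103, 103, 104, 103, 104, 104, 104, 104, 104, 104, 104, 104, 105, 105, 94, 76, 79, 101, 104, 103, 104, 121, 128, 127, 133, 138, 137, 138, 127, 127, 130, 129, 131, 138, 132, 129, 128, 131, 134, 137, 136, 130, 133, 144, 160, 171, 172, 172, 175, 176, 176, 175, 177]
(236, 252) [134, 77, 70, 73, 87, 103, 105, 104, 104, 104, 104, 104, 104, 104, 104, 104, 104, 103, 104, 104, 104, 104, 104, 105, 105, 95, 79, 85, 102, 105, 103, 106, 112, 113, 116, 122, 128, 126, 126, 127, 127, 124, 123, 127, 134, 131, 132, 138, 149, 157, 163, 163, 160, 158, 157, 155, 154, 152, 150, 149, 149, 150, 149, 147]
(290, 300) [133, 77, 70, 73, 88, 103, 105, 104, 104, 104, 104, 104, 104, 104, 105, 105, 105, 104, 105, 105, 104, 105, 104, 105, 108, 98, 91, 97, 97, 97, 96, 100, 117, 119, 118, 114, 112, 117, 126, 129, 120, 115, 120, 127, 137, 145, 138, 138, 144, 155, 154, 152, 156, 161, 171, 188, 194, 193, 192, 189, 186, 186, 186, 187]
```

Laterally the gripper appears +2.1 mm off in this camera at the pocket; radially it is about 0. The block has pitched in the grip. I'll set it back on the bench, centre it by its ends, regrip it across the width, and insert at (-1.9, -0.1).

Run:
```python
from meas import *
robot.line_to([.4984,-.0445,.195],vel=.2)
x,y=.4896,.2768
robot.move_pose([x,y,.125],[180,0,147]);print(robot.line_to([x,y,.0875],vel=.08,guard=15),robot.observe()["tool_pos"])
robot.set_gripper(.085);robot.line_to([x,y,.165],vel=.25)
robot.move_pose([x,y,.165],[180,0,57]);robot.line_to([x,y,.086],vel=.2);robot.set_gripper(.04)
o=robot.observe();print("ends",o["gripper_width"],o["time"])
robot.set_gripper(.085);robot.line_to([x,y,.165],vel=.25)
robot.move_pose([x,y,.165],[180,0,147]);robot.line_to([x,y,.0865],vel=.2);robot.set_gripper(.03)
o=robot.observe();print("width",o["gripper_width"],o["time"])
robot.line_to([x,y,.20],vel=.25)
b=np.array([.4994,-.0437]);out=np.array([-.5417,.8406]);rt=np.array([.8406,.5417]);p=b-.0019*rt-.0001*out
robot.move_pose([*p,.19],[180,0,122.8]);robot.line_to([*p,.163],vel=.15);robot.pause(.15);c,f=save("wrist","K")
g=cv2.cvtColor(f,cv2.COLOR_BGR2GRAY)
print("model",proj(c,[*(p+out*.0275),.0765])[1],proj(c,[*(p+out*.0275),.1165])[1]);print(g[148:212,236:252].mean(1).astype(int).tolist())
hit=robot.line_to([*p,.1470],vel=.03,guard=6);o=robot.observe();print(hit,o["time"],np.array(o["tool_pos"]),p,np.array(o["ft_force"]),np.array(o["torque"]))
save("wrist","K2")
```

```text
True [0.4891 0.2765 0.0887]
ends 0.05324988664939766 26.1917
width 0.043100064251227456 29.4917
model 180.70080710840725 205.48085353125393
[216, 116, 69, 70, 73, 87, 104, 105, 105, 104, 104, 105, 105, 105, 105, 105, 104, 105, 105, 104, 104, 105, 104, 104, 105, 105, 101, 81, 76, 101, 105, 104, 103, 103, 104, 104, 114, 114, 114, 119, 125, 128, 127, 126, 128, 128, 124, 123, 127, 133, 132, 130, 136, 145, 155, 160, 164, 162, 159, 157, 157, 155, 154, 151]
True 32.35 [ 0.4978 -0.0448  0.148 ] [ 0.4979 -0.0448] [0.1268 0.0739 4.1804] [ 0.1037 -0.0852  0.0518]
```

Inserted to within about 1.5 mm of the floor. Next I lower it the rest of the way, release, and take one picture for both the seating check and the gauge azimuth.

Run:
```python
from meas import *
p=[.4979,-.0448]
print(robot.line_to([*p,.1462],vel=.03,guard=12),robot.observe()["tool_pos"])
robot.set_gripper(.062);robot.line_to([*p,.235],vel=.25)
robot.move_pose([.54,-.10,.33],[180,0,180]);robot.pause(.25);c,f=save("wrist","D");print(robot.observe()["time"])
u,v=proj(c,[.63,-.10,.105]).astype(int);a,b=proj(c,[.498,-.045,.1]).astype(int);print(u,v,a,b)
x0,y0=u-35,v-35;x1,y1=a-50,b-50;print(x0,y0,x1,y1)
cv2.imwrite("pics/m7.png",np.hstack([cv2.resize(f[y0:y0+70,x0:x0+70],(400,400),interpolation=cv2.INTER_CUBIC),cv2.resize(f[y1:y1+100,x1:x1+100],(400,400),interpolation=cv2.INTER_CUBIC)]))
```

```text
False [ 0.4986 -0.0446  0.1479]
34.7833
259 264 320 128
224 229 270 78
```

View pics/m7.png

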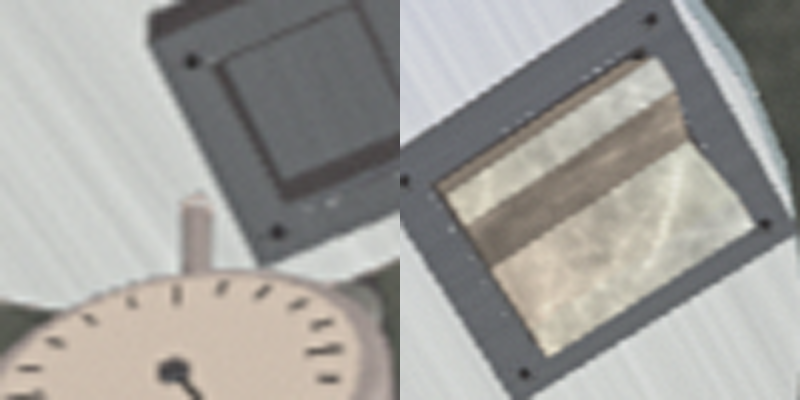

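The block sits inside the pocket, its groove along the radius and its corners within the rim. The plunger tip is at left crop (198,192). The nest screws are at right crop (651,19), (765,225), (523,373) and (404,181).

Run:
```python
from meas import *
D,d=L("D")
g=lambda x,y:(270+(x-400+.5)/4-.5,78+(y+.5)/4-.5)
sc=np.array([onz(d,*g(*e),.072)[:2] for e in[(651,19),(765,225),(523,373),(404,181)]]);pc=sc.mean(0)
e=(sc[1]+sc[0]-sc[2]-sc[3]);az=np.arctan2(e[1],e[0]);az2=np.arctan2(*(sc[0]+sc[3]-sc[1]-sc[2])[::-1])
print("pocket",pc,np.degrees(az),np.degrees(az2),np.linalg.norm(np.roll(sc,1,0)-sc,axis=1))
bl=np.array([onz(d,*g(*e),.1)[:2] for e in[(655,60),(755,225),(548,355),(450,192)]])
print("block",bl.mean(0),np.linalg.norm(np.roll(bl,1,0)-bl,axis=1),[np.degrees(np.arctan2(*q[::-1]))%180 for q in np.roll(bl,1,0)-bl])
bb=bl.mean(0)
tip=onz(d,224+(198+.5)/5.714-.5,229+(192+.5)/5.714-.5,.105)[:2]
for A in(122.8,122.3,123.3):
    ax=pc-.085*np.array([np.cos(np.radians(A)),np.sin(np.radians(A))]);v=tip-ax;print(A,"axis",ax,"tip",tip,np.hypot(*v),np.degrees(np.arctan2(v[1],v[0])))
```

```text
pocket [ 0.4998 -0.0446] 122.66720689009756 -147.35545083515674 [0.0691 0.0572 0.0691 0.0567]
block [ 0.4994 -0.0456] [0.0524 0.0432 0.0543 0.0437] [np.float64(122.61350639271078), np.float64(34.65955047817479), np.float64(123.14126860569155), np.float64(32.210478710646)]
122.8 axis [ 0.5459 -0.116 ] tip [ 0.6271 -0.101 ] 0.08262203906038919 10.431535316815259
122.3 axis [ 0.5452 -0.1164] tip [ 0.6271 -0.101 ] 0.08330968150890058 10.623616230079524
123.3 axis [ 0.5465 -0.1156] tip [ 0.6271 -0.101 ] 0.08193782478385972 10.232052644781438
```

Seated. Pocket azimuth is 122.7° and tip azimuth about 10.6°, so the turn needed is 112.1°. I'll grip the handle with the closing line tangential and co-rotate the wrist through the sweep. The table then stays fixed in the wrist view and its rotation can be checked by feature matching.

```bash
cat > rot.py <<'E'
from meas import *
c0=np.array([.5440,-.1162])
def match(n1,n2,z=.056):
    I1,k1=L(n1);I2,k2=L(n2)
    m=np.full(I1.shape[:2],255,np.uint8)
    s=cv2.SIFT_create(contrastThreshold=.01)
    a,da=s.detectAndCompute(I1,m);b,db=s.detectAndCompute(I2,m)
    M=[x for x,y in cv2.BFMatcher().knnMatch(da,db,k=2) if x.distance<.75*y.distance]
    P=np.array([a[x.queryIdx].pt for x in M]);Q=np.array([b[x.trainIdx].pt for x in M])
    P,Q=world(k1,P,z),world(k2,Q,z)
    ok=(np.hypot(*(P-c0).T)<.132);T,i=cv2.estimateAffinePartial2D((P[ok]*1e3),(Q[ok]*1e3),ransacReprojThreshold=1.0)
    s=np.hypot(T[0,0],T[1,0]);A=T[:,:2]/s
    ang=np.degrees(np.arctan2(T[1,0],T[0,0]))
    R=T[:,:2];c=np.linalg.solve(np.eye(2)-R,T[:,2])/1e3 if abs(ang)>3 else None
    return ang,c,s,int(i.sum()),int(ok.sum())
def arc(h0,a0,a1,step=8,vel=.07,cc=c0):
    """h0: handle position at turn 0; a0->a1 turn in deg clockwise"""
    for a in np.linspace(a0,a1,max(1,int(np.ceil(abs(a1-a0)/step)))+1)[1:]:
        t=np.radians(-a);R=np.array([[np.cos(t),-np.sin(t)],[np.sin(t),np.cos(t)]]);p=cc+R@(h0-cc)
        robot.line_to([*p,.150],vel=vel,rotation=[180,0,(277.7-a+180)%360-180])
E
python3 - <<'E'
from rot import *
h=c0+.1*np.array([np.cos(np.radians(277.7)),np.sin(np.radians(277.7))]);print(h)
robot.set_gripper(.085)
robot.move_pose([*h,.24],[180,0,-82.3]);robot.line_to([*h,.15],vel=.2)
robot.set_gripper(.01);o=robot.observe();print(o["time"],o["tool_pos"],o["gripper_width"],o["ft_force"],o["q"])
save("wrist","G0")
np.save("h0.npy",h)
try: arc(h,0,16)
except Exception as e: print(repr(e))
robot.pause(.1);save("wrist","G1");o=robot.observe();print(o["time"],o["tool_pos"],o["tcp_rot"],o["ft_force"])
print(match("G0","G1"))
E
```

```text
[ 0.5574 -0.2153]
38.0167 [ 0.5576 -0.2154  0.1505] 0.016599239321124244 [-0.7693 -0.1277  4.6198] [ -33.6447    7.1866   -9.1162   73.6608    0.0009 -131.3477]
38.9167 [ 0.53   -0.2154  0.1505] [-179.9349   -0.0283  -98.2762] [ 0.7012 -0.0156  5.5814]
(np.float64(-15.9243288059481), array([ 0.5459, -0.1178]), np.float64(1.0002377198545052), 157, 187)
```

Run:
```python
from rot import *
h=np.load("h0.npy")
try: arc(h,16,112.1,step=8,vel=.08)
except Exception as e: print(repr(e))
robot.pause(.3);save("wrist","G2");o=robot.observe();print(o["time"],o["tool_pos"],o["tcp_rot"],o["ft_force"],o["gripper_width"])
print(match("G0","G2"),match("G1","G2"))
```

```text
43.275 [ 0.4462 -0.0914  0.1504] [-179.9247   -0.1568  165.6129] [-9.6033  0.246  12.9579] 0.01658107328689705
(np.float64(-112.02969442779641), array([ 0.5455, -0.1163]), np.float64(1.000582974162238), 65, 102) (np.float64(-96.10919439441861), array([ 0.5457, -0.1161]), np.float64(1.0003799765356682), 76, 109)
```

Run:
```python
from rot import *
print(match("D","G2"),match("A","G2"),match("D","G0"))
c,s=save("side","side3");t,T=save("top","top3")
u,v=proj(c,[.628,-.1,.1]).astype(int);a,b=proj(t,[.56,-.1,.1]).astype(int);print(u,v,a,b)
cv2.imwrite("pics/m8.png",np.hstack([cv2.resize(s[v-30:v+30,u-20:u+40],(400,400),interpolation=cv2.INTER_CUBIC),cv2.resize(T[b-45:b+45,a-45:a+45],(400,400),interpolation=cv2.INTER_CUBIC)]))
print(robot.observe()["time"])
```

```text
(np.float64(47.06632853297488), array([ 0.632 , -0.1562]), np.float64(1.7845080517294798), 3, 16) (np.float64(107.60963755319781), array([ 0.5633, -0.1154]), np.float64(2.888776741144478), 2, 9) (np.float64(0.0), None, np.float64(0.0), 9, 23)
224 167 283 174
43.375rot.py:12: RuntimeWarning: invalid value encountered in divide
  s=np.hypot(T[0,0],T[1,0]);A=T[:,:2]/s
```

View pics/m8.png

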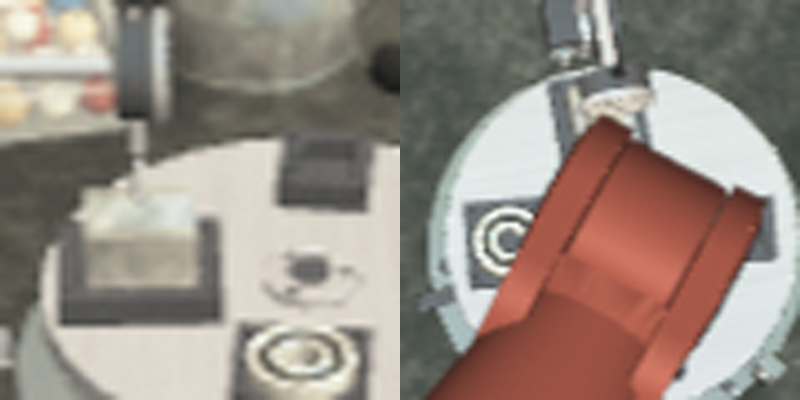

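Run:
```python
from rot import *
S,c=L("side3");ax=np.array([.5450,-.1163]);e=np.array([np.cos(np.radians(10.65)),np.sin(np.radians(10.65))]);n=np.array([-e[1],e[0]])
B=ax+.085*e;to=lambda p:(proj(c,p)-[204,137]+.5)*6.667-.5
for lab,dx,dy,z in[("top near out",27.5,22,.1),("top near in",-27.5,22,.1),("far out",27.5,-22,.1),("far in",-27.5,-22,.1),("near bot rim out",28.75,23.25,.072),("rim near in",-28.75,23.25,.072),("nest near out",41,35,.072),("nest near in",-41,35,.072),("nest base near out",41,35,.056),("nest base near in",-41,35,.056)]:
    print(lab,to([*(B+e*dx/1e3+n*dy/1e3),z]).round(0))
print("tip",to([*B,.105]),"hub",to([*ax,.058]),"bearing",to([*(ax+.085*np.array([np.cos(np.radians(94.65)),np.sin(np.radians(94.65))])),.075]))
g=cv2.cvtColor(S,cv2.COLOR_BGR2GRAY)
print(g[160:190,218:222].mean(1).astype(int).tolist(),g[160:190,228:231].mean(1).astype(int).tolist())
```

```text
top near out [ 79. 234.]
top near in [193. 233.]
far out [ 81. 184.]
far in [192. 183.]
near bot rim out [ 78. 283.]
rim near in [196. 281.]
nest near out [ 53. 297.]
nest near in [221. 295.]
nest base near out [ 54. 324.]
nest base near in [221. 321.]
tip [135.9899 199.7064] hub [307.8397 275.8634] bearing [296.7923 349.4525]
[78, 76, 81, 82, 107, 165, 192, 207, 214, 218, 218, 202, 184, 144, 142, 151, 156, 159, 159, 164, 120, 106, 88, 86, 87, 84, 205, 216, 216, 217] [121, 201, 215, 216, 215, 205, 220, 223, 223, 222, 221, 208, 186, 167, 164, 160, 166, 174, 174, 173, 117, 99, 86, 84, 86, 115, 209, 217, 219, 218]
```

The last picture shows the block under the plunger. The tip is at about (142,200), and the block and nest edges lie within about 0.5 px of where they should be, so I'm handing in.

```bash
python3 -c "
from plant import robot
print(robot.job_done())"
```

```text
the job is handed in; nothing more can be done
None
```

The vee block is seated in its pocket and the table is turned 112° (1.96 rad) with the gripper holding the handle. By my measurements the groove middle is within about 1 mm of the gauge tip. The first insertion caught on the pocket rim, so I regripped the block on the bench and then it went in. I handed in at about 43 s and got no verdict back.

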